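# Click the filter turret round to the open aperture

## Robot

A 6-joint arm with a two-finger parallel gripper is mounted at the origin on the work surface. World frame = base frame: x ahead of the robot, y to its left, z up, the work surface at z = 0. Lengths are in m, angles in rad, forces in N, time in s.
With the tool pointing down it reaches from about 0.375 to 0.9 m from the base axis. Payload 3.1 kg.
Tool frame: the origin (TCP) lies midway between the tips of the shut fingers; the grasp point (between the pads) lies 19 mm behind it; z points along the fingers, y is the direction in which the jaws open and shut (so a half turn about z gives the same grasp; the last joint's range is limited). The gripper opens to 87 mm and grips with 3 to 60 N. Pads are 19 mm wide; open, the fingers measure 117 mm over their backs; the gripper's body (75 mm by 190 mm) begins 51 mm behind the grasp point.
Start: joints at [0.94, 0.527, 1.433, -0, 1.181, -0.178], TCP at [0.273, 0.562, 0.223] pointing down, gripper open.
Joint ranges: [-3.08, 3.08], [-0.75, 2.2], [0.22, 2.44], [-1.43, 4.57], [0, 2.65], [-2.85, 2.85]. Speed limits (rad/s): [2.79, 2.79, 3.14, 3.14, 3.14, 3.14].

## Interface

Orientations are given as a unit quaternion [x, y, z, w].
In Python, from rig import robot gives the robot as it stands.
- The arm moves only by the tool move_arm, never from a script. Its argument "rows" is one flat list of numbers, 7 for each row, row after row: the shift along the world's x, y, z in mm, then the turn, a rotation vector about the world's x, y, z in rad, then the closure, from 0 (fully open) to 1 (shut). A call has 1 to 12 rows; each row shifts and turns the commanded pose from where the row before left it; what a row does not reach is not made up. A row lasts 1/10 s, in which the tool goes at most 50 mm and 8.59 degrees, less where a joint would pass 70% of its speed; a pose out of reach is approached as far as the arm can. A call with a gripper value outside its range is refused whole. The fingers move at their own pace and stop on an object; "grip_force" is the grip in N (left out, the last holds). Time passes only in rows, so rows that do not move let the fingers close. It gives the time, the measured TCP pose, the force and the opening at its end, in the units of the state.
- robot.get_obs(): the state, without advancing time (a new reading comes with each control period).
- robot.camera(name): name is "side" or "top" or "wrist"; returns a dict with "color" (400x640x3 uint8, red, green, blue), "z_map" (400x640 float32, m along the optical axis (not along the pixel's ray), 0 where there is no reading), "camera_matrix" (3x3 intrinsics, pixels), "R" (3x3) and "t" (3): a world point X has camera coordinates R X + t; the wrist camera has in their place "tool_from_camera" (4x4, takes a point from camera to tool coordinates, whose origin is the TCP and whose axes are the flange's). Camera axes: x right, y down, z forward; pixel columns grow to the right and rows downward; lengths in m; the calibration is good to about 2 mm. The wrist camera is an equidistant fisheye: a pixel r from the principal point sees the ray r / f radians off the axis. A picture is of the moment at which its call begins: read the wrist's pose just before it.
- robot.hand_in(): hands the job in, once; it reports no verdict.
Trained networks look in the newest picture that a camera, given by its name, has taken for a name from the list of things; names that differ only in an ending like _2 or _b are one class to them, and where a whole thing is asked for, a point or a joint stands for the part that bears it (a point fixed in the world has none). Each returns a list of dicts, best first, with "conf" (0 to 1); they miss things now and then, are a little off and sometimes report something else, mostly with a low value. They report only what shows in the picture. A call takes as long as a camera call.
- robot.search_frame(camera, thing): "at" ([column, row] in pixels, amid what is visible of it).
- robot.spot_point(camera, thing): "at" ([column, row] in pixels: a listed point, or the origin of a listed thing).
The state is a dict: "time": time; "q": joint angles; "joint_velocities": joint speeds; "joint_torque": joint torques, N m; "position": TCP position; "tool_rot": TCP orientation; "ft_force": force on the tool from outside, world axes, zero at the start; "moment": the same for the moment, N m; "grip_width": finger opening in m.
Only numpy, scipy, OpenCV 4.12 (cv2) and the standard library are available. Lean on these libraries where they do the work, as an engineer would, in place of code of your own. Each camera call takes 0.05 s, during which the arm holds its last target.

## Task

On the white filter module, push the turret's protruding black tab round with your fingertips, click by click, until it clicks in pointing at the label disc that shows a ring (the open aperture), then back off and leave it there. Only push the tab, do not take it between the fingers, and leave the aluminium filter cell, the brown specimen and the jar where they stand.

Things in the scene. Friction and masses are not known exactly. Their poses are not given: they have to be found in the camera images.
- module: Fixed low white housing on a black foot, 280 x 280 mm, its flat deck 60 mm above the table. Origin: centre of the underside; the turret's vertical axis passes through it. x to the back, y left, z up. A raised head (50 x 130 mm, 30 mm above the deck) is centred 110 mm behind the axis.
- hub (a point): Point on the turret's axis at deck height, fixed to the module. The turret is a flat aluminium wheel, radius 62 mm, top 10 mm above the deck, with a hub cap of radius 18 mm, 20 mm above the deck. From stop to stop, a push on the tab at 85 mm radius takes up to about 4 N; past half way a spring draws the wheel on into the stop by itself and it stays, within 0.03 rad.
- wheel (a joint): Wheel angle, rad, growing counter-clockwise from above, limits -0.12 and 2.17. Click stops at 0 (parked; a plain black dash on the deck, no disc) and at 0.68, 1.36 and 2.04, one at each label disc. At 0 the tab points from the axis at 2.122 rad (counter-clockwise) from the module's x axis. Starts parked.
- tab (a point): Top edge of the tab, 85 mm from the axis and 36 mm above the deck, turning with the wheel. The tab is an upright black fin standing out radially past the wheel's rim: 42 to 98 mm from the axis, 10 mm thick across, from 4 to 36 mm above the deck. x radially outward, y the way of growing wheel angle (the way to push from park), z up.
- tab_line (a point): Point that turns with the wheel, on the line of the tab, 120 mm from the axis and 3 mm above the deck (in the air beyond the tab's outer end): it lies over the middle of a label disc when the tab points at that disc.
- label_ring: Fixed white label disc on the deck, 42 mm across (steel rim 44 mm), 3 mm high, with a black ring 33 mm across, 18 mm inside: the one to select. Origin: centre of its underside, on the deck, 120 mm from the turret's axis at one of the three unparked click stops. Which of the three stops has which disc changes.
- label_bar: Same disc with a single straight black bar, 34 x 8 mm, at another stop.
- label_cross: Same disc with a black diagonal cross of two such bars, at another stop.
- filter_cell: Loose aluminium cylinder, 30 mm across, 28 mm high, standing on the deck's back left corner; origin at the centre of its underside. To be left alone.
- specimen: Loose brown block, 42 x 30 x 22 mm, on the deck's back right corner; origin at the centre of its underside. To be left alone.
- jar: Loose closed jar, 54 mm across, 70 mm high, on the table to the left of the module; origin at the centre of its underside. To be left alone.

How it is judged:
By the outcome, as a careful person would: the job done as asked, in the order asked, and still so for the second after the job is handed in, with the robot touching nothing.
It also fails if it takes over 58 s, if anything falls off the work surface, if the arm or the gripper's body presses on something with over 40 N, if the wrist force passes 120 N, or if a joint passes its speed limit or range.

## Working session

There is one attempt and no reset: what is moved stays moved. The work goes in short steps, Python scripts to look and compute and a tool call to move; the robot and the scene stay as the last step left them, time stands still between calls to the robot, and variables do not carry over. Pictures are saved under pics/ and viewed, and the job is handed in when it is done.

Besides the shell and the picture viewer there is one more tool, called after "Request:" as name(argument=value, ...), one argument or row to a line, values as JSON. move_arm: Moves the arm, as the interface text tells. Its arguments: {"type":"object","properties":{"rows":{"type":"array","items":{"type":"number"}},"grip_force":{"type":"number"}},"required":["rows"]}

```bash
mkdir -p pics; ls
cat > h.py <<'E'
import numpy as np, cv2
from rig import robot
def snap(n,f):
    c=robot.camera(n); cv2.imwrite('pics/'+f,c['color'][:,:,::-1]); return c
def world(c,at,z=None):
    K=c['camera_matrix'];R=c['R'];t=c['t'];u,v=at
    ray=np.linalg.inv(K)@[u,v,1]
    o=-R.T@t; d=R.T@ray
    if z is None:
        return o+d*c['z_map'][int(round(v)),int(round(u))]
    return o+d*(z-o[2])/d[2]
E
python3 - <<'E'
from h import *
np.set_printoptions(precision=4,suppress=True)
print(robot.get_obs())
for n in ['top','side']:
    c=snap(n,n+'0.png')
    for th in ['module','hub','tab','tab_line','label_ring','label_bar','label_cross','filter_cell','specimen','jar']:
        r=robot.spot_point(n,th)[:2]
        for x in r: print(n,th,x['at'],round(x['conf'],2),world(c,x['at']))
E
```

```text
pics
{'time': 0.0, 'q': array([ 0.9395,  0.5285,  1.4339, -0.    ,  1.1814, -0.1785]), 'joint_velocities': array([-0.0002, -0.0009, -0.001 ,  0.0001, -0.0009,  0.0017]), 'joint_torque': array([  0.0003, -44.0031, -17.6595,   0.0633,   0.0582,  -0.0002]), 'position': array([0.273 , 0.5614, 0.2216]), 'tool_rot': array([ 0.2245,  0.9745, -0.001 , -0.0004]), 'ft_force': array([-0.0735, -0.3451, -0.3967]), 'moment': array([ 0.0703, -0.0418,  0.0307]), 'grip_width': 0.0872719022619001}
top module [328.7, 216.4] 0.95 [0.5516 0.0931 0.0751]
top hub [331.4, 211.6] 0.93 [0.5635 0.0865 0.0807]
top tab [299.1, 205.2] 0.82 [0.5807 0.1691 0.0609]
top label_ring [345.7, 260.9] 0.51 [0.4394 0.0491 0.0636]
top label_bar [313.3, 259.7] 0.49 [0.4419 0.1314 0.0662]
top label_cross [288.7, 239.6] 0.71 [0.4923 0.1947 0.0624]
top filter_cell [321.5, 156.9] 0.7 [0.7021 0.1126 0.0891]
top specimen [390.0, 210.2] 0.61 [ 0.5678 -0.0614  0.0847]
top jar [190.9, 205.8] 0.88 [0.5762 0.4444 0.0721]
side module [309.9, 236.3] 0.66 [0.5342 0.0524 0.0695]
side module [362.2, 274.2] 0.18 [ 0.5589 -0.0763  0.0772]
side hub [308.3, 220.7] 0.85 [0.5496 0.0788 0.0802]
side hub [280.5, 184.8] 0.68 [0.5668 0.2055 0.0599]
side tab [290.4, 184.8] 0.96 [0.5674 0.1663 0.0962]
side tab_line [281.8, 183.6] 0.65 [0.5702 0.2053 0.0617]
side label_ring [363.4, 276.4] 0.28 [ 0.5606 -0.0787  0.0706]
side label_ring [288.9, 182.9] 0.2 [0.5685 0.1736 0.0947]
side label_bar [249.6, 235.7] 0.56 [0.4407 0.1282 0.0632]
side label_cross [256.8, 204.3] 0.74 [0.4944 0.187  0.0638]
side filter_cell [355.4, 186.5] 0.66 [0.6883 0.0957 0.074 ]
side specimen [359.9, 275.1] 0.81 [ 0.5555 -0.0742  0.0745]
side jar [230.1, 136.9] 0.66 [0.5687 0.4391 0.0253]
```

Run:
```python
import cv2
a=cv2.imread('pics/top0.png');b=cv2.imread('pics/side0.png')
cv2.imwrite('pics/top0c.png',cv2.resize(a[110:310,170:430],None,fx=3,fy=3,interpolation=2))
cv2.imwrite('pics/side0c.png',cv2.resize(b[100:300,180:440],None,fx=3,fy=3,interpolation=2))
```

```text
(no output)
```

View pics/top0c.png

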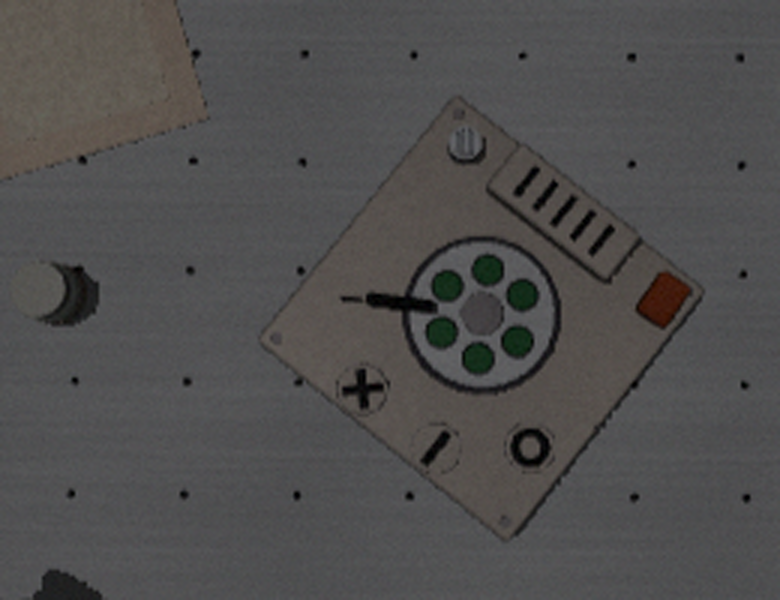

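View pics/side0c.png

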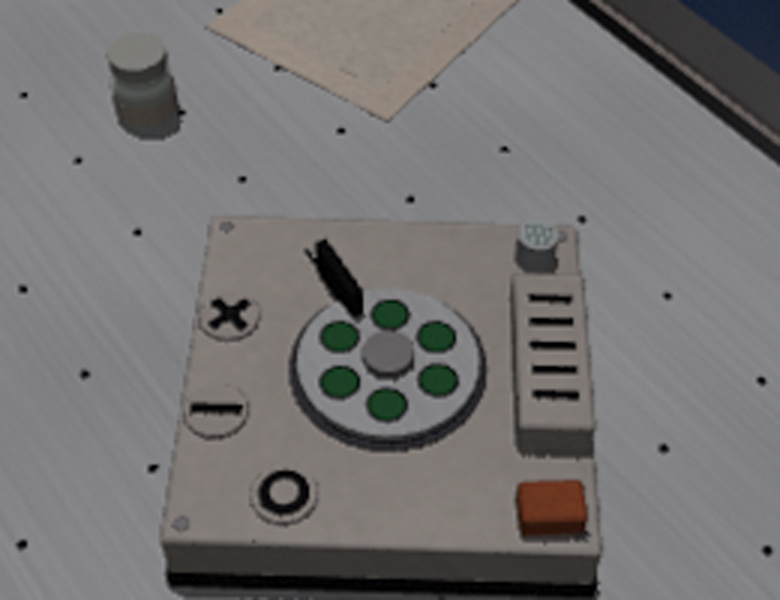

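The ring disc is the last stop, 2.04 rad (top image about (346,260)). The order from park is cross, bar, ring. Next I'll fit the hub and the yaw.

Run:
```python
from h import *
from scipy.optimize import least_squares
np.set_printoptions(precision=4,suppress=True)
W={}
A={'label_cross':(.68,.12),'label_bar':(1.36,.12),'label_ring':(2.04,.12),'hub':(0,0),'tab':(0,.085)}
Z={'hub':.06,'tab':.096}
obs=[]
for n in ['top','side']:
    c=robot.camera(n)
    for k in A:
        r=robot.spot_point(n,k)
        if not r: continue
        p=world(c,r[0]['at'],Z.get(k,.06)); print(n,k,round(r[0]['conf'],2),p)
        if n=='side' and k=='label_ring':continue
        obs.append((k,p))
def f(x):
    o=[]
    for k,p in obs:
        a,r=A[k]; o+=list((np.array([x[0]+r*np.cos(x[2]+a),x[1]+r*np.sin(x[2]+a)])-p[:2])*1e3)
    return o
s=least_squares(f,[.56,.086,1.5],loss='soft_l1',f_scale=3); print(s.x); print(np.array(f(s.x)).reshape(-1,2))
x=s.x
for a in np.arange(0,2.1,.34): print(round(a,2),x[:2]+.085*np.array([np.cos(x[2]+a),np.sin(x[2]+a)]),x[2]+a)
```

```text
top label_cross 0.62 [0.4935 0.1961 0.06  ]
top label_bar 0.62 [0.4443 0.1241 0.06  ]
top label_ring 0.69 [0.4384 0.0547 0.06  ]
top hub 0.81 [0.5592 0.0835 0.06  ]
top tab 0.88 [0.5753 0.1749 0.096 ]
side label_cross 0.51 [0.495  0.1949 0.06  ]
side label_bar 0.69 [0.4415 0.1285 0.06  ]
side label_ring 0.89 [0.4462 0.0396 0.06  ]
side hub 0.62 [0.5588 0.0896 0.06  ]
side tab 0.79 [0.5664 0.1672 0.096 ]
[0.556  0.0885 1.4225]
[[ 1.6578 -4.1203]
 [-0.5854  6.6459]
 [ 3.7335 -3.9895]
 [-3.184   5.0928]
 [-6.6756 -2.319 ]
 [ 0.2106 -2.9663]
 [ 2.2318  2.2103]
 [-2.7992 -1.0071]
 [ 2.1561  5.4058]]
0.0 [0.5686 0.1726] 1.4225078343777164
0.34 [0.5398 0.172 ] 1.7625078343777165
0.68 [0.5129 0.1618] 2.1025078343777164
1.02 [0.491  0.1432] 2.4425078343777162
1.36 [0.4765 0.1184] 2.7825078343777165
1.7 [0.4711 0.0902] 3.122507834377717
2.04 [0.4754 0.0617] 3.4625078343777167
```

Run:
```python
from h import *
from scipy.optimize import least_squares
np.set_printoptions(precision=4,suppress=True)
A={'label_cross':(.68,.12),'label_bar':(1.36,.12),'label_ring':(2.04,.12),'hub':(0,0),'tab':(0,.085)}
Z={'tab':.096}
obs=[]
for n in ['top','side']:
  for i in range(6):
    c=robot.camera(n)
    for k in A:
        r=robot.spot_point(n,k)
        if r and r[0]['conf']>.45: obs.append((n,k,world(c,r[0]['at'],Z.get(k,.06))))
    # hub cap / wheel via depth: world map
    K=c['camera_matrix'];v,u=np.mgrid[:400,:640]
    z=c['z_map'];P=np.stack([(u-K[0,2])/K[0,0]*z,(v-K[1,2])/K[1,1]*z,z],-1)
    Wd=(P-c['t'])@c['R']
    if i==0: S=[]
    S.append(Wd)
  Wd=np.median(S,0)
  x,y,zz=Wd[...,0],Wd[...,1],Wd[...,2]
  near=np.hypot(x-.557,y-.088)<.035
  m=near&(zz>.0755)&(zz<.09); print(n,'cap',m.sum(),np.median(zz[m]),(x[m].min()+x[m].max())/2,(y[m].min()+y[m].max())/2,x[m].mean(),y[m].mean())
  d=np.hypot(x-.557,y-.088)
  m=(d<.12)&(zz>.085)&(d>.04); print('tab',m.sum(),x[m].mean(),y[m].mean(),zz[m].max())
  if m.sum()>3:
    q=np.c_[x[m],y[m]];mm=q.mean(0);w=np.linalg.svd(q-mm)[2][0];print('dir',w,q.min(0),q.max(0))
def f(x):
    o=[]
    for n,k,p in obs:
        a,r=A[k]; o+=list((np.array([x[0]+r*np.cos(x[2]+a),x[1]+r*np.sin(x[2]+a)])-p[:2])*1e3)
    return o
for sel in ['top','side','both']:
    ob=obs
    if sel!='both': obs=[o for o in obs if o[0]==sel]
    s=least_squares(f,[.56,.086,1.5],loss='soft_l1',f_scale=3); print(sel,s.x,len(obs)); obs=ob
x=s.x
for a in np.arange(0,2.1,.34): print(round(a,2),x[:2]+.085*np.array([np.cos(x[2]+a),np.sin(x[2]+a)]),x[2]+a)
```

```text
top cap 154 0.07984762764762005 0.5561875012770772 0.08874249520193984 0.5565225714672456 0.08912800045969929
tab 696 0.6259049235117867 0.044845055962938495 0.09784257168604281
dir [ 0.3139 -0.9495] [ 0.5585 -0.0235] [0.6762 0.1857]
side cap 206 0.07946007248080357 0.5558851085102237 0.08679501189673415 0.5558087612422126 0.08572998048176984
tab 892 0.6220387331248698 0.04312991251073101 0.09681640728432045
dir [ 0.3375 -0.9413] [ 0.5567 -0.0248] [0.6759 0.1838]
top [0.5587 0.087  1.4324] 30
side [0.5586 0.0883 1.4463] 30
both [0.5587 0.0877 1.4398] 60
0.0 [0.5698 0.1719] 1.439824266185347
0.34 [0.541  0.1708] 1.7798242661853472
0.68 [0.5143 0.1602] 2.119824266185347
1.02 [0.4927 0.1412] 2.459824266185347
1.36 [0.4786 0.1162] 2.799824266185347
1.7 [0.4737 0.0878] 3.1398242661853475
2.04 [0.4785 0.0595] 3.4798242661853473
```

Request:
move_arm(
  rows=[27,-33,-4,0,0,-0.104,1,27,-33,-4,0,0,-0.104,1,27,-33,-4,0,0,-0.104,1,27,-33,-4,0,0,-0.104,1,27,-33,-4,0,0,-0.104,1,27,-33,-4,0,0,-0.104,1,27,-33,-4,0,0,-0.104,1,27,-33,-4,0,0,-0.104,1,27,-33,-4,0,0,-0.104,1,27,-33,-4,0,0,-0.104,1,27,-33,-4,0,0,-0.104,1,27,-33,-4,0,0,-0.104,1],
  grip_force=20,
)

```text
time: 6.5
position: [0.5984, 0.1645, 0.1745]
tool_rot: [0.753, 0.658, 0.0, 0.0]
ft_force: [-0.1, 0.5, 0.8]
grip_width: 0.0029
```

Request:
move_arm(
  rows=[0,0,0,0,0,0,1,0,0,0,0,0,0,1],
)

```text
time: 6.7
position: [0.5976, 0.1651, 0.1742]
tool_rot: [0.752, 0.659, -0.0, -0.0]
ft_force: [-0.5, 0.5, 0.4]
grip_width: 0.0005
```

Request:
move_arm(
  rows=[1,1,-20,0,0,0,1,1,1,-20,0,0,0,1,0,1,-20,0,0,0,1,0,0,-18,0,0,0,1,0,0,-12,0,0,0,1,0,0,-6,0,0,0,1,0,0,0,0,0,0,1],
)

```text
time: 7.4
position: [0.5986, 0.1697, 0.078]
tool_rot: [0.751, 0.66, -0.001, -0.0]
ft_force: [-0.1, -0.4, 0.5]
grip_width: 0.0006
```

Run:
```python
from h import *
np.set_printoptions(precision=4,suppress=True)
for n in ['top','side']:
    c=snap(n,n+'1.png')
    K=c['camera_matrix'];p=robot.get_obs()['position'];q=K@(c['R']@p+c['t']);print(n,p,q/q[2])
a=cv2.imread('pics/top1.png');b=cv2.imread('pics/side1.png')
cv2.imwrite('pics/c1.png',np.hstack([cv2.resize(a[110:310,230:430],None,fx=2,fy=2),cv2.resize(b[100:300,200:400],None,fx=2,fy=2)]))
```

```text
top [0.5993 0.1696 0.0788] [298.7871 197.3578   1.    ]
side [0.5997 0.1694 0.0792] [302.1683 182.3569   1.    ]
```

View pics/c1.png

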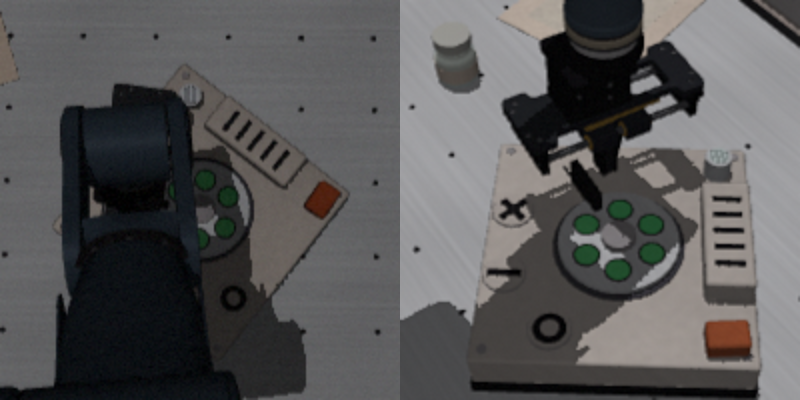

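Run:
```python
import numpy as np
H=np.array([557.5,88]);o=np.array([599.2,169.5])
# tool pose for wheel angle w : along tab 85, behind by 20
def P(w,d=20):
    a=1.44+w; return H+86*np.array([np.cos(a),np.sin(a)])-d*np.array([-np.sin(a),np.cos(a)])
print('approach',P(0)-o)
ws=np.arange(0,2.041,.085)
p=np.array([P(w) for w in ws])
acc=np.round(p[0])
for i in range(1,len(ws)):
    d=np.round(p[i]-acc);acc=acc+d; print(round(ws[i],3),d,acc)
```

```text
approach [-10.65439408   1.15694377]
0.085 [-8.  2.] [581. 173.]
0.17 [-7.  2.] [574. 175.]
0.255 [-7.  1.] [567. 176.]
0.34 [-8.  0.] [559. 176.]
0.425 [-7.  0.] [552. 176.]
0.51 [-8. -1.] [544. 175.]
0.595 [-7. -1.] [537. 174.]
0.68 [-7. -2.] [530. 172.]
0.765 [-7. -3.] [523. 169.]
0.85 [-7. -3.] [516. 166.]
0.935 [-7. -4.] [509. 162.]
1.02 [-6. -4.] [503. 158.]
1.105 [-5. -5.] [498. 153.]
1.19 [-6. -5.] [492. 148.]
1.275 [-5. -6.] [487. 142.]
1.36 [-4. -6.] [483. 136.]
1.445 [-4. -7.] [479. 129.]
1.53 [-3. -7.] [476. 122.]
1.615 [-2. -7.] [474. 115.]
1.7 [-2. -7.] [472. 108.]
1.785 [-2. -7.] [470. 101.]
1.87 [-1. -8.] [469.  93.]
1.955 [ 0. -7.] [469.  86.]
2.04 [ 1. -8.] [470.  78.]
```

Request:
move_arm(
  rows=[-5,1,0,0,0,0,1,-6,1,0,0,0,0,1,-8,2,0,0,0,0.085,1,-7,2,0,0,0,0.085,1,-7,1,0,0,0,0.085,1,-8,0,0,0,0,0.085,1,-7,0,0,0,0,0.085,1,-8,-1,0,0,0,0.085,1,0,0,0,0,0,0,1],
)

```text
time: 8.4
position: [0.5416, 0.175, 0.0789]
tool_rot: [0.561, 0.828, -0.001, -0.001]
ft_force: [-0.0, 0.2, -0.5]
grip_width: 0.0005
```

```bash
cat > look.py <<'E'
from h import *
import sys
np.set_printoptions(precision=4,suppress=True)
i=sys.argv[1]
o=robot.get_obs();print(o['position'],o['ft_force'],o['q'])
c=snap('side','side%s.png'%i)
for k,z in (('tab',.096),('tab_line',.063)):
    for r in robot.spot_point('side',k)[:2]:
        p=world(c,r['at'],z); d=p[:2]-[.5575,.088]
        print(k,r['at'],round(r['conf'],2),p,'r',np.hypot(*d),'w',np.arctan2(d[1],d[0])%(2*np.pi)-1.44)
b=cv2.imread('pics/side%s.png'%i)
cv2.imwrite('pics/c%s.png'%i,cv2.resize(b[100:300,200:400],None,fx=3,fy=3))
E
python3 look.py 2
```

```text
[0.5416 0.175  0.0789] [-0.034   0.2159 -0.4733] [ 0.1162  0.6564  1.6896  0.0001  0.7973 -0.2639]
tab [272.3, 198.3] 0.63 [0.517  0.1584 0.096 ] r 0.08121920400126145 w 0.6534461055943739
tab_line [253.5, 201.0] 0.9 [0.4938 0.1993 0.063 ] r 0.12822426504077897 w 0.6509012373327749
```

View pics/c2.png

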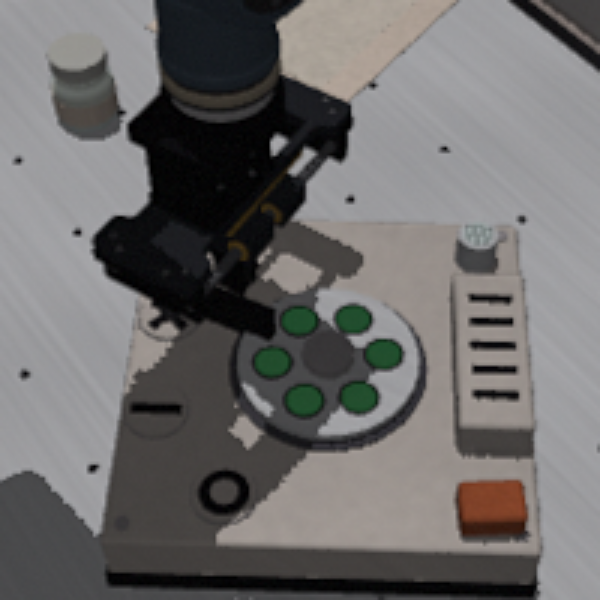

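The tab clicked in at the first stop (cross disc, w ≈ 0.66), and the finger sits about 0.17 rad behind it. I'll continue to the second stop.

Request:
move_arm(
  rows=[-7,-1,0,0,0,0.085,1,-7,-2,0,0,0,0.085,1,-7,-3,0,0,0,0.085,1,-7,-3,0,0,0,0.085,1,-7,-4,0,0,0,0.085,1,-6,-4,0,0,0,0.085,1,-5,-5,0,0,0,0.085,1,-6,-5,0,0,0,0.085,1,0,0,0,0,0,0,1,0,0,0,0,0,0,1],
)

```text
time: 9.55
position: [0.4921, 0.148, 0.0787]
tool_rot: [0.254, 0.967, 0.0, 0.0]
ft_force: [-1.2, 1.1, 0.0]
grip_width: 0.0005
```

```bash
python3 look.py 3
```

```text
[0.4921 0.148  0.0787] [-1.2225  1.0545  0.0392] [ 0.0745  0.6076  1.8322  0.0001  0.7007 -0.9829]
tab [268.4, 221.5] 0.73 [0.4788 0.1141 0.096 ] r 0.08293669711398792 w 1.381727952778299
tab_line [251.4, 236.8] 0.83 [0.4423 0.1239 0.063 ] r 0.12070814254526059 w 1.3993703362671681
```

View pics/c3.png

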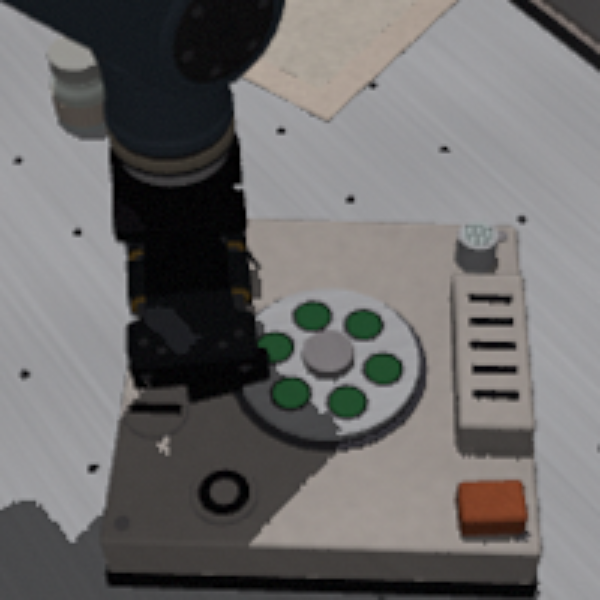

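The tab is at the second stop (bar). Next is the third.

Request:
move_arm(
  rows=[-5,-6,0,0,0,0.085,1,-4,-6,0,0,0,0.085,1,-4,-7,0,0,0,0.085,1,-3,-7,0,0,0,0.085,1,-2,-7,0,0,0,0.085,1,-2,-7,0,0,0,0.085,1,-2,-7,0,0,0,0.085,1,-1,-8,0,0,0,0.085,1,0,0,0,0,0,0,1,0,0,0,0,0,0,1],
)

```text
time: 10.7
position: [0.4687, 0.0931, 0.0786]
tool_rot: [-0.083, 0.997, 0.0, 0.0]
ft_force: [0.2, -0.2, 0.2]
grip_width: 0.0008
```

```bash
python3 look.py 4
```

```text
[0.4687 0.0931 0.0786] [ 0.1769 -0.1552  0.1928] [-0.0384  0.5794  1.9213  0.0002  0.6405 -1.7759]
tab [283.4, 242.5] 0.64 [0.4749 0.0564 0.096 ] r 0.08842746838379655 w 2.0670100181687228
tab [360.6, 271.6] 0.36 [ 0.5517 -0.0774  0.096 ] r 0.16548295752845119 w 3.23733667872138
tab_line [272.6, 265.8] 0.83 [0.4399 0.0437 0.063 ] r 0.12567247851140134 w 2.0615791913616457
tab_line [359.1, 186.3] 0.38 [0.7021 0.098  0.063 ] r 0.14492711801706862 w -1.3708657716468853
```

View pics/c4.png

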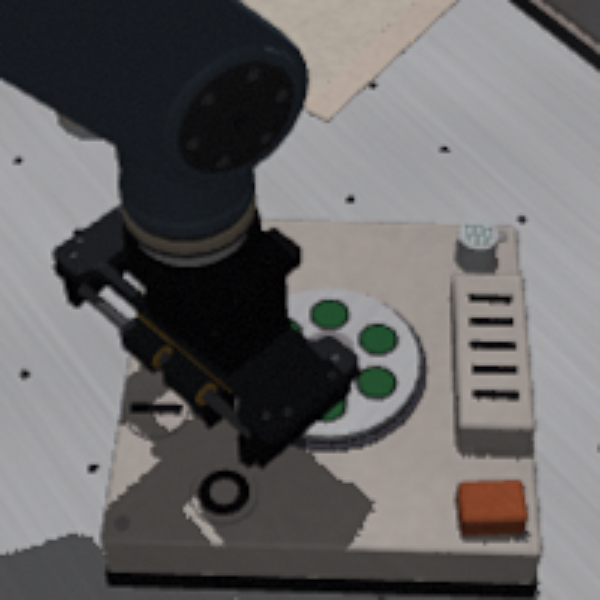

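The wheel reads about 2.06, so it is in at the ring. I'll back off the way I came, go up, and swing clear to check.

Request:
move_arm(
  rows=[1,8,0,0,0,0,1,1,8,0,0,0,0,1,0,4,20,0,0,0,1,0,0,30,0,0,0,1,0,0,40,0,0,0,1,0,20,30,0,0,0,1,0,40,0,0,0,0,1,0,40,0,0,0,0,1,0,40,0,0,0,0,1,0,40,0,0,0,0,1,0,40,0,0,0,0,1,0,40,0,0,0,0,1],
)

```text
time: 12.05
position: [0.4694, 0.3756, 0.1985]
tool_rot: [-0.085, 0.996, -0.0, -0.0]
ft_force: [0.3, -0.4, 0.2]
grip_width: 0.0004
```

Request:
move_arm(
  rows=[0,30,0,0,0,0,1,0,0,0,0,0,0,1,0,0,0,0,0,0,1,0,0,0,0,0,0,1,0,0,0,0,0,0,1,0,0,0,0,0,0,1],
)

```text
time: 12.65
position: [0.4705, 0.402, 0.1987]
tool_rot: [-0.084, 0.996, -0.0, -0.0]
ft_force: [0.0, -0.6, 0.6]
grip_width: 0.0005
```

```bash
python3 look.py 5
python3 - <<'E'
from h import *
c=snap('top','top5.png')
for k,z in (('tab',.096),('tab_line',.063),('label_ring',.06),('filter_cell',.06),('specimen',.06),('jar',0)):
    r=robot.spot_point('top',k)
    if r:
        p=world(c,r[0]['at'],z);d=p[:2]-[.5575,.088];print(k,r[0]['at'],round(r[0]['conf'],2),p.round(3),'w',round(np.arctan2(d[1],d[0])%(2*np.pi)-1.44,3))
a=cv2.imread('pics/top5.png');b=cv2.imread('pics/side5.png')
cv2.imwrite('pics/d5.png',np.hstack([cv2.resize(a[110:310,230:430],None,fx=2,fy=2),cv2.resize(b[100:300,200:400],None,fx=2,fy=2)]))
E
```

```text
[0.4705 0.402  0.1987] [ 0.0238 -0.6192  0.6316] [ 0.5267  0.5461  1.4728 -0.0001  1.123  -1.2117]
tab [283.3, 242.8] 0.73 [0.4744 0.056  0.096 ] r 0.08908077963167116 w 2.0695421626392285
tab_line [271.7, 264.1] 0.66 [0.4405 0.0478 0.063 ] r 0.12366374819258212 w 2.0323718289275527
tab [341.9, 239.5] 0.64 [0.493 0.061 0.096] w 2.103
tab_line [347.1, 259.2] 0.56 [0.444 0.045 0.063] w 2.059
label_ring [347.3, 262.4] 0.54 [0.435 0.045 0.06 ] w 2.042
filter_cell [323.1, 157.2] 0.64 [0.707 0.108 0.06 ] w -1.307
specimen [390.1, 209.7] 0.48 [ 0.571 -0.066  0.06 ] w 3.36
jar [189.7, 207.5] 0.71 [0.577 0.467 0.   ] w 0.079
```

View pics/d5.png

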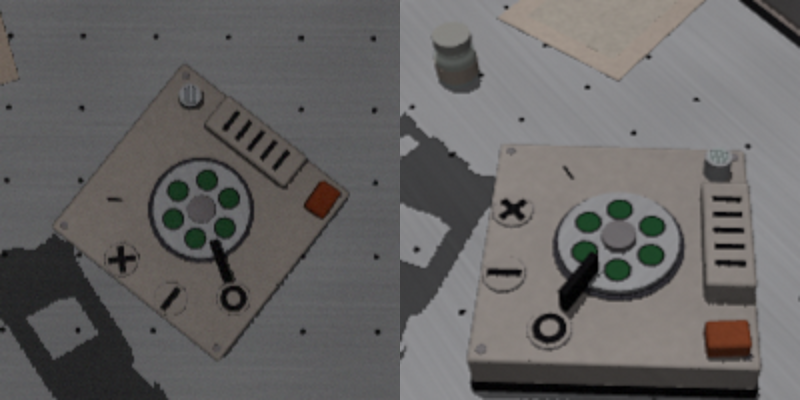

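The tab points straight at the ring disc, the other objects have not moved, and the arm is clear.

```bash
python3 -c "
from rig import robot
print(robot.hand_in())"
```

```text
the job is handed in; nothing more can be done
None
```

The turret tab now points at the ring disc (third stop, 2.04 rad), and the job is handed in. I pushed it there with the shut fingertips, stopping to check at the cross and the bar on the way. Then I backed off the way I came and moved the arm clear.

- **Wheel angle:** after backing off, three of the four camera readings put it between 2.03 and 2.07 rad. The fourth, the top view's reading of the tab point, gave 2.10. I took that as noise, because the top view's own tab-line reading was 2.06 and both pictures show the tab in line with the ring.
- **Other objects:** the filter cell, specimen and jar look unmoved in the last pictures.
- **Forces and time:** the forces reported at the end of each move stayed below 2 N. The clock read about 13 s of the 58 s allowed.

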